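# Clear the swing, grind the tea, stow the mill's handle

### The arm

A 6-joint arm with a two-finger parallel gripper is mounted at the origin on the work surface. World frame = base frame: x ahead of the robot, y to its left, z up, the work surface at z = 0. Lengths are in m, angles in degrees, forces in N, time in s.
With the tool pointing down it reaches from about 0.4 to 0.825 m from the base axis. Payload 7 kg.
Tool frame: the origin (TCP) lies midway between the tips of the shut fingers; the grasp point (between the pads) lies 19 mm behind it (ctrl.grip_point_offset is the distance from the TCP to the grasp point, in m); x points along the fingers, y is the direction in which the jaws open and shut, and the axes are right-handed (so a half turn about x gives the same grasp; the last joint's range is limited). The gripper opens to 88 mm and grips with 3 to 60 N. Pads are 19 mm wide; open, the fingers measure 130 mm over their backs; the gripper's body (78 mm by 193 mm) begins 47 mm behind the grasp point.
Start: joints at [-58.665, 20.546, 0.682, 0, -70.136, -16.507], TCP at [0.173, -0.653, 0.227] pointing down, gripper open.
Joint ranges: [-176.03, 176.03], [-82.01, 121.73], [-58.28, 71.71], [-173.87, 95.51], [-174.79, -0.11], [-173.66, 173.66]. Speed limits (degrees/s): [136.94, 136.94, 172.46, 180, 180, 180].

### API

Orientations are given as [roll, pitch, yaw] about the fixed x, y, z axes, in that order (R = Rz(yaw) Ry(pitch) Rx(roll)).
In Python, from plant import ctrl gives the robot as it stands.
- The arm moves only by the tool drive_tool, never from a script. Its argument "plan" is a list of rows, each a list of 3 entries, a list of its own where there are three numbers: the shift along the tool's x, y, z in m, then the turn, a rotation vector about the tool's x, y, z in degrees, then the opening, from 0 (shut) to 1 (fully open). In form: [[[dx, dy, dz], [wx, wy, wz], grip], ...]. A call has 1 to 20 rows; each row is the pose to reach, as a shift and turn from the pose measured when the call began, along the tool's axes at that moment; what a row does not reach only later rows make up. A row lasts 1/12 s, in which the tool goes at most 41.7 mm and 7.16 degrees, less where a joint would pass 70% of its speed; a pose out of reach is approached as far as the arm can. A call with a gripper value outside its range is refused whole. The fingers move at their own pace and stop on an object; the grip force is fixed at half the most. Time passes only in rows, so rows that repeat a pose let the fingers close. It gives the time, the measured TCP pose, the force and the opening at its end, in the units of the state.
- ctrl.get_obs(): the state, without advancing time (a new reading comes with each control period).
- ctrl.snapshot(name): name is "side" or "top"; returns the picture (480x640x3 uint8, blue, green, red); there is no depth.
- ctrl.get_calibration(name): a dict with "fx", "fy", "cx", "cy" (pixels), "R" (3x3) and "t" (3): a world point X has camera coordinates R X + t. Camera axes: x right, y down, z forward; pixel columns grow to the right and rows downward; lengths in m; the calibration is good to about 2 mm. A picture is of the moment at which its call begins. get_calibration takes no time and is no camera call.
- ctrl.close_job(): hands the job in, once; it reports no verdict.
Trained networks look in the newest picture that a camera, given by its name, has taken for a name from the list of things; names that differ only in an ending like _2 or _b are one class to them, and where a whole thing is asked for, a point or a joint stands for the part that bears it (a point fixed in the world has none). Each returns a list of dicts, best first, with "confidence" (0 to 1); they miss things now and then, are a little off and sometimes report something else, mostly with a low value. They report only what shows in the picture. A call takes as long as a camera call. They do not tell look-alikes from the thing itself.
- ctrl.cut_out(camera, name): "pixels" (480x640 bool, what is visible of it) and "pixel" ([column, row] in pixels, amid what is visible of it).
- ctrl.landmark_of(camera, name): "pixel" ([column, row] in pixels: a listed point, or the origin of a listed thing).
The state is a dict: "clock": time; "joint_pos": joint angles; "qvel": joint speeds; "tau": joint torques, N m; "tool_pos": TCP position; "orientation": TCP orientation; "force": force on the tool from outside, world axes, zero at the start; "moment": the same for the moment, N m; "opening": finger opening in m.
Only numpy, scipy, OpenCV 4.12 (cv2) and the standard library are available. Lean on these libraries where they do the work, as an engineer would, in place of code of your own. Each camera call takes 0.05 s, during which the arm holds its last target. There are 200 camera calls.

### The job

The leaves are in the tea mill. Put the tall steel caddy back upright on the cork coaster in the middle of the tray, where it stands wholly on the coaster and clear of the crank; then swing the mill's folded crank handle up until it is fully out and level, give it exactly two full turns clockwise as seen from above, and fold the handle back down into its cradle on the front of the mill. Keep the caddy upright all the while, and leave the whisk, scoop, jar and the two bowls undisturbed where they are.

Things in the scene. Friction and masses are not known exactly. Their poses are not given: they have to be found in the camera images.
- caddy: Tall closed leaf caddy of plain steel, a cylinder 62 mm across and 180 mm tall, 0.2 to 0.45 kg, loose. Origin at the centre of its underside, z up its axis. At the start it stands on the table close beside the mill (110 to 127 mm from the mill's axis, on its left or its right), where its top sticks up through the crank's swing; the low jar stands on the other side.
- coaster (a point): Centre of the top face of the round cork coaster, 86 mm across, fixed in the middle of the tray, 10 mm above the table. The tray is dark wood, fixed, 360 x 150 mm, its rim 16 mm high and its floor 6 mm above the table, and stands to the left or the right of the mill. This point's x axis runs along the tray's length: the whisk stands 105 mm to one side of the coaster and the scoop lies 105 mm to the other.
- mill: Tea mill fixed to the table: dark round foot 116 mm across, wooden drum 90 mm across up to z 74 mm, steel hopper dome narrowing above it to a neck 24 mm across at z 141 mm, then the crank hub, its top at z 186 mm. Origin on the crank's upright axis at table height. Its -x axis points to the front, where the cradle fork is and where the folded handle hangs; a small powder drawer is at the back (+x).
- mill_crank (a joint): Turning angle of the crank about the mill's upright axis (rad): 0 at the start, with the handle in line with the cradle; grows clockwise as seen from above; 6.283 is one full turn. Runs freely both ways, past any number of turns, against a grinding drag of 0.25 N m (about 2.5 N at the knob), and stays where it is left.
- mill_fold (a joint): Fold angle of the crank arm (rad): 0 when folded down into the cradle, 1.134 (65 degrees) when fully out and level, with stops at both ends. The arm is hinged to the crank hub on a horizontal cross pin 15 mm from the mill's axis and 160 mm above the table; it is a steel bar 12 mm wide and 6 mm thick, 85 mm long from pin to knob, so that the knob runs 100 mm from the mill's axis when out. The stiff hinge (0.15 N m, about 2 N at the knob) holds the arm wherever it is left.
- knob_mid (a point): Middle of the wooden knob at the arm's end: pear-shaped, 28 to 31 mm across, 57 mm long, free to spin on its own pin. The knob stands square to the arm, its middle 41 mm above the arm's centre line. With the arm out it points straight up (its middle 100 mm from the mill's axis, z 201 mm, its lower end at z 169 mm); folded it points outward from the mill's front and 25 degrees upward. z axis along the knob, towards its free end.
- cradle (a point): Fixed point of the mill where the middle of the knob lies when the handle is folded home into the cradle fork: 88 mm in front of the mill's axis, z 100 mm.
- jar: Low dark lacquered tea jar, 66 mm across, 68 mm tall, loose, origin at the centre of its underside; it stands on the other side of the mill from the caddy, and the level crank passes over it.
- whisk: Bamboo whisk standing upside down on a white porcelain shaper, 64 mm across, 132 mm tall, loose on the tray's floor; origin at the centre of the underside.
- scoop: Flat wooden tea scoop 116 mm long, 38 mm wide, 16 mm high, lying across the tray, loose; origin near its middle at its underside, x along its length.
- bowl_low: Celadon bowl, 116 mm across, 70 mm high, loose on the floor of the cupboard; origin at the centre of the underside.
- bowl_high: The same kind of celadon bowl, loose on the cupboard's middle shelf.
- cupboard: Cypress cupboard, fixed, 180 mm deep (x) by 216 mm wide (y) by 276 mm tall, origin at the centre of the underside, on the other side of the mill from the tray. Its front faces -x, with a free swing door 200 mm wide and 262 mm tall hinged at its -y edge, which stands more or less open.
Things that resemble listed ones, but are neither listed nor needed, are in the scene too. What is shaped like the mill but green is not meant.

How it is judged:
By the outcome, as a careful person would: the job done as asked, in the order asked, and still so for the second after the job is handed in, with the robot touching nothing.
It also fails if it takes over 69 s, if anything falls off the work surface, if the arm or the gripper's body presses on something with over 40 N, if the wrist force passes 120 N, or if a joint passes its speed limit or range.

## Working session

There is one attempt and no reset: what is moved stays moved. The work goes in short steps, Python scripts to look and compute and a tool call to move; the robot and the scene stay as the last step left them, time stands still between calls to the robot, and variables do not carry over. Pictures are saved under pics/ and viewed, about 8 in all and at most 12, crops included, and the job is handed in when it is done.

Besides the shell and the picture viewer there is one more tool, called after "Request:" as name([rows], argument=value, ...), one row to a line, values as JSON. drive_tool: Moves the arm, as the interface text tells. Its arguments: {"type":"object","properties":{"plan":{"type":"array","items":{"type":"array"}}},"required":["plan"]}

```bash
mkdir -p pics
python3 - <<'E'
from plant import ctrl
import cv2, numpy as np
np.set_printoptions(precision=4,suppress=True)
o=ctrl.get_obs();print({k:np.round(v,3) for k,v in o.items()}, ctrl.grip_point_offset)
for c in("side","top"):
    im=ctrl.snapshot(c);cv2.imwrite(f"pics/{c}0.png",im)
    K=ctrl.get_calibration(c);print(c,K)
    for n in("caddy","coaster","mill","knob_mid","cradle","jar","whisk","scoop","cupboard"):
        print(n,[(np.round(d["pixel"]),round(d["confidence"],2)) for d in ctrl.landmark_of(c,n)])
E
```

```text
{'clock': np.float64(0.0), 'joint_pos': array([-58.665,  20.59 ,   0.632,  -0.021, -70.137, -16.506]), 'qvel': array([-0.023,  0.008, -0.074, -0.003, -0.003, -0.057]), 'tau': array([ -0.001, -58.273,  29.306,   6.997,   0.007,  -0.   ]), 'tool_pos': array([ 0.173, -0.652,  0.226]), 'orientation': array([ 95.05 ,  89.903, 109.872]), 'force': array([-0.373,  0.353,  0.179]), 'moment': array([ 0.024, -0.013, -0.034]), 'opening': np.float64(0.088)} 0.0188
side {'fx': 517.5700482532526, 'fy': 517.5700482532526, 'cx': 321.3705813255911, 'cy': 237.35763710794475, 'R': array([[-0.0108, -0.9999,  0.0118],
       [-0.7065, -0.0007, -0.7077],
       [ 0.7077, -0.016 , -0.7064]]), 't': array([-0.0174,  0.3851,  1.1189])}
caddy [(array([181., 206.]), 0.66)]
coaster [(array([445., 245.]), 0.69)]
mill [(array([450., 343.]), 0.65)]
knob_mid [(array([247., 286.]), 0.65), (array([444., 345.]), 0.51), (array([184., 242.]), 0.33)]
cradle [(array([245., 290.]), 0.6)]
jar [(array([341., 254.]), 0.55)]
whisk [(array([427., 224.]), 0.79)]
scoop [(array([457., 276.]), 0.76)]
cupboard [(array([187., 243.]), 0.58), (array([429., 223.]), 0.16)]
top {'fx': 460.6582481636628, 'fy': 460.6582481636628, 'cx': 325.2099848549167, 'cy': 244.8620572074411, 'R': array([[ 0.018 , -0.9998,  0.013 ],
       [-0.9931, -0.0194, -0.1159],
       [ 0.1161, -0.0108, -0.9932]]), 't': array([-0.0222,  0.4422,  1.2619])}
caddy [(array([299., 172.]), 0.7)]
coaster [(array([450., 232.]), 0.79)]
mill [(array([324., 207.]), 0.93), (array([280., 276.]), 0.67)]
knob_mid [(array([259., 302.]), 0.76), (array([300., 220.]), 0.56)]
cradle [(array([298., 223.]), 0.89), (array([260., 303.]), 0.59)]
jar [(array([350., 237.]), 0.8)]
whisk [(array([443., 196.]), 0.73)]
scoop [(array([457., 265.]), 0.95)]
cupboard []
```

View pics/side0.png

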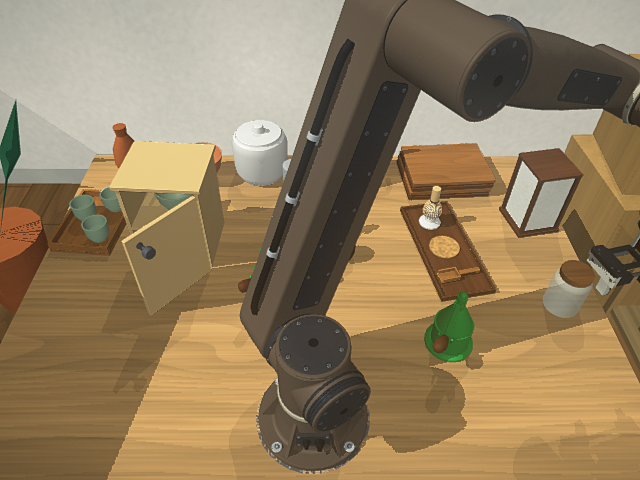

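View pics/top0.png

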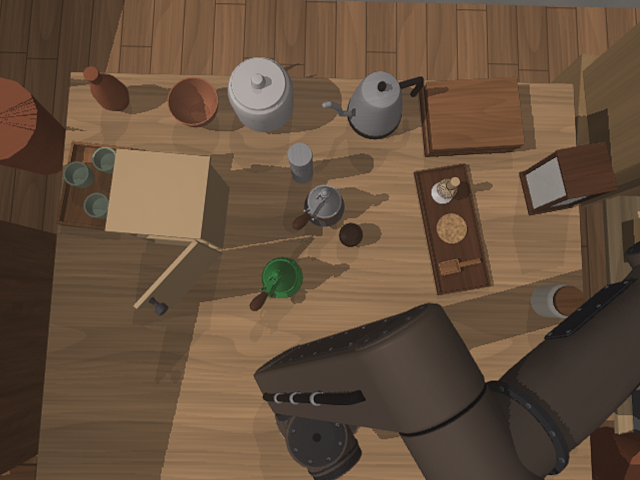

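Top view: steel mill at (324,207), its handle toward (300,222), caddy at (300,160), jar at (350,236), coaster at (451,229), whisk at (444,190) and scoop at (458,266). The green decoy is at (280,277). In the side view the arm hides the mill.

```bash
cat > h.py <<'E'
from plant import ctrl
import cv2, numpy as np
from scipy.spatial.transform import Rotation as Ro
np.set_printoptions(precision=4,suppress=True)
def ray(c,px,z):
    K=ctrl.get_calibration(c);R=np.array(K["R"]);t=np.array(K["t"])
    d=R.T@[(px[0]-K["cx"])/K["fx"],(px[1]-K["cy"])/K["fy"],1];o=-R.T@t
    return o+d*(z-o[2])/d[2]
def proj(c,X):
    K=ctrl.get_calibration(c);p=np.array(K["R"])@X+K["t"]
    return np.array([K["fx"]*p[0]/p[2]+K["cx"],K["fy"]*p[1]/p[2]+K["cy"]])
def pose():
    o=ctrl.get_obs();return np.array(o["tool_pos"]),Ro.from_euler("xyz",o["orientation"],degrees=True)
def rel(p,R):
    """row shift/turn taking present pose to world TCP p, Rotation R"""
    p0,R0=pose();return R0.inv().apply(np.array(p)-p0),(R0.inv()*R).as_rotvec(degrees=True)
E
python3 - <<'E'
from h import *
im=cv2.imread("pics/top0.png")
ctrl.snapshot("top")
for n,z in dict(caddy=0,coaster=.01,mill=0,knob_mid=.1,cradle=.1,jar=0,whisk=.006,scoop=.006).items():
    for d in ctrl.landmark_of("top",n): print(n,d["pixel"],ray("top",d["pixel"],z),round(d["confidence"],2))
for n in("caddy","coaster","mill"):
    for d in ctrl.cut_out("top",n):
        ys,xs=np.nonzero(d["pixels"]);print(n,xs.min(),xs.max(),ys.min(),ys.max(),xs.mean(),ys.mean(),round(d["confidence"],2))
print(pose()[1].as_matrix())
cv2.imwrite("pics/crop0.png",cv2.resize(im[130:310,230:500],None,fx=2.9,fy=2.9,interpolation=cv2.INTER_CUBIC))
E
```

```text
caddy [299.0, 171.8] [0.6576 0.0657 0.    ] 0.55
coaster [451.2, 229.0] [ 0.4969 -0.3725  0.01  ] 0.87
mill [277.9, 274.6] [0.3583 0.118  0.    ] 0.86
mill [319.9, 205.6] [0.5591 0.0031 0.    ] 0.74
knob_mid [300.4, 219.8] [0.4994 0.0538 0.1   ] 0.47
knob_mid [257.4, 301.1] [0.2837 0.16   0.1   ] 0.47
cradle [299.7, 216.4] [0.5085 0.0559 0.1   ] 0.96
cradle [258.4, 302.0] [0.2815 0.1573 0.1   ] 0.89
jar [350.7, 236.3] [ 0.4716 -0.0866  0.    ] 0.84
jar [449.8, 231.5] [ 0.4912 -0.3713  0.    ] 0.51
whisk [439.9, 196.6] [ 0.5914 -0.3423  0.006 ] 0.91
scoop [456.9, 269.1] [ 0.383  -0.3883  0.006 ] 0.92
caddy 288 313 142 182 300.8281430219146 161.75663206459055 0.7
coaster 414 490 163 294 452.19762308998304 230.0130730050934 0.68
mill 250 302 257 310 278.5946801773274 280.4496516782774 0.74
mill 293 344 185 228 321.16793365583965 207.31237042156187 0.6
[[ 0.     -0.2559  0.9667]
 [ 0.      0.9667  0.2559]
 [-1.      0.      0.    ]]
```

View pics/crop0.png

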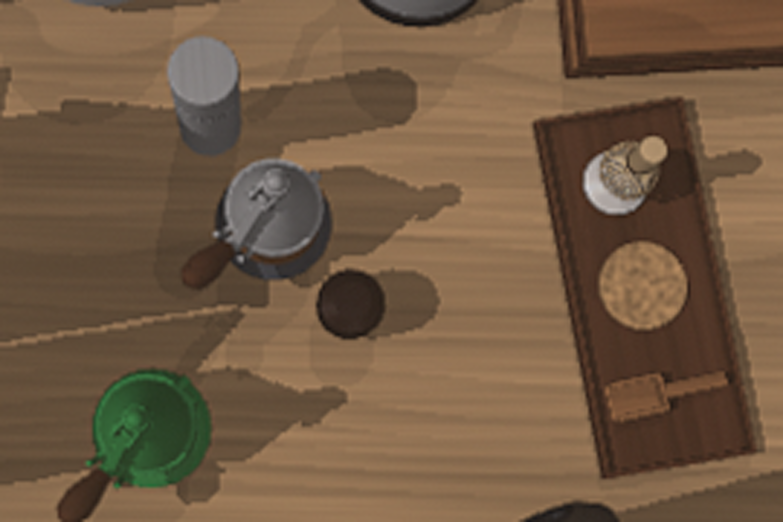

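Run:
```python
from h import *
f=lambda u,v:(230+u/2.9,130+v/2.9)
for n,p,z in [("caddytop",(204,72),.18),("caddy base",(211,128),.0),("coaster",(643,285),.01),("hubtop",(274,183),.186),("foot",(273,218),.0),("dome/drum",(275,212),.074),("knobtip",(190,276),.11),("knobmid",(207,263),.1)]: print(n,ray("top",f(*p),z))
p0,R0=pose()
for n,xyz,a in [("caddy hi",(.653,.069,.30),-55),("tmp",(.5,-.372,.35),-80)]:
    a=np.radians(a); y=np.array([np.cos(a),np.sin(a),0]);x=np.array([0,0,-1.])
    for s in(1,-1): print(n,rel(xyz,Ro.from_matrix(np.c_[x,s*y,np.cross(x,s*y)])))
```

```text
caddytop [0.6511 0.0544 0.18  ]
caddy base [0.6509 0.0547 0.    ]
coaster [ 0.4991 -0.374   0.01  ]
hubtop [ 0.5529 -0.008   0.186 ]
foot [ 0.5606 -0.009   0.    ]
dome/drum [ 0.5512 -0.0103  0.074 ]
knobtip [0.4832 0.0658 0.11  ]
knobmid [0.4971 0.0511 0.1   ]
caddy hi (array([-0.0734,  0.5746,  0.6489]), array([159.8271,  -0.0024,  -0.0021]))
caddy hi (array([-0.0734,  0.5746,  0.6489]), array([-20.1729,   0.0015,  -0.0017]))
tmp (array([-0.1235,  0.1874,  0.3882]), array([-175.1729,    0.003 ,    0.0016]))
tmp (array([-0.1235,  0.1874,  0.3882]), array([ 4.8271,  0.0011, -0.0019]))
```

Request:
drive_tool([
  [[-0.074, 0.56, 0.643], [-18, 0, 0], 1],
  [[-0.074, 0.56, 0.643], [-18, 0, 0], 1],
  [[-0.074, 0.56, 0.643], [-18, 0, 0], 1],
  [[-0.074, 0.56, 0.643], [-18, 0, 0], 1],
  [[-0.074, 0.56, 0.643], [-18, 0, 0], 1],
  [[-0.074, 0.56, 0.643], [-18, 0, 0], 1],
  [[-0.074, 0.56, 0.643], [-18, 0, 0], 1],
  [[-0.074, 0.56, 0.643], [-18, 0, 0], 1],
  [[-0.074, 0.56, 0.643], [-18, 0, 0], 1],
  [[-0.074, 0.56, 0.643], [-18, 0, 0], 1],
  [[-0.074, 0.56, 0.643], [-18, 0, 0], 1],
  [[-0.074, 0.56, 0.643], [-18, 0, 0], 1],
  [[-0.074, 0.56, 0.643], [-18, 0, 0], 1],
  [[-0.074, 0.56, 0.643], [-18, 0, 0], 1],
  [[-0.074, 0.56, 0.643], [-18, 0, 0], 1],
  [[-0.074, 0.56, 0.643], [-18, 0, 0], 1],
  [[-0.074, 0.56, 0.643], [-18, 0, 0], 1],
  [[-0.074, 0.56, 0.643], [-18, 0, 0], 1],
  [[-0.074, 0.56, 0.643], [-18, 0, 0], 1],
  [[-0.074, 0.56, 0.643], [-18, 0, 0], 1],
])

```text
clock: 3.27
tool_pos: [0.6392, 0.0368, 0.2991]
orientation: [-18.6, 90.0, 14.3]
force: [-0.3, -0.2, 0.5]
opening: 0.088
```

Run:
```python
from h import *
im=ctrl.snapshot("side");cv2.imwrite("pics/side1.png",im)
for n,z in dict(caddy=0,coaster=.01,mill=0,knob_mid=.1,cradle=.1,jar=0).items():
    for d in ctrl.landmark_of("side",n): print(n,d["pixel"],ray("side",d["pixel"],z),round(d["confidence"],2))
print("caddy top proj",proj("side",[.651,.0545,.18]))
p,R=pose();print(p,R.as_matrix(), ctrl.get_obs()["joint_pos"])
print(R.inv().apply(np.array([.651,.0545,.14])-p))
```

```text
caddy [293.5, 211.3] [0.6578 0.0607 0.    ] 0.97
mill [316.5, 232.1] [ 0.5669 -0.0093  0.    ] 0.93
mill [449.2, 340.2] [ 0.1912 -0.3306  0.    ] 0.85
mill [275.2, 287.3] [0.3578 0.101  0.    ] 0.8
knob_mid [292.7, 222.2] [0.503 0.056 0.1  ] 0.6
knob_mid [440.1, 347.1] [ 0.1066 -0.2762  0.1   ] 0.46
knob_mid [316.7, 231.2] [ 0.4681 -0.0089  0.1   ] 0.42
cradle [292.4, 222.9] [0.5002 0.0568 0.1   ] 0.88
cradle [439.2, 346.1] [ 0.1091 -0.2747  0.1   ] 0.6
jar [341.1, 254.5] [ 0.4768 -0.0782  0.    ] 0.63
caddy top proj [293.9678 165.2325]
[0.6379 0.034  0.2988] [[ 0.0001 -0.5416  0.8407]
 [-0.0001  0.8407  0.5416]
 [-1.     -0.0001  0.    ]] [ 20.5253  15.1519   2.3583   0.0055 -77.2047 -77.7354]
[0.1588 0.0102 0.0221]
```

View pics/side1.png

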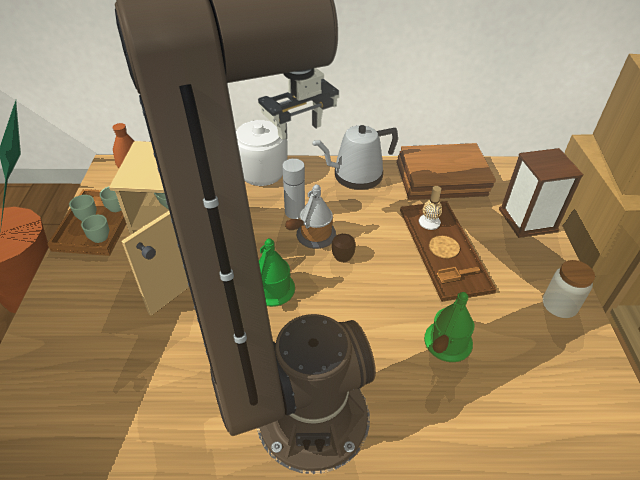

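Side view: caddy top at (293,164), matching the projection of my estimate. The steel mill is at (316,220), and the decoys are at (272,275) and (450,330).

Request:
drive_tool([
  [[0, 0.011, 0.025], [0, 0, 0], 1],
  [[0, 0.011, 0.025], [0, 0, 0], 1],
  [[0.02, 0.011, 0.025], [0, 0, 0], 1],
  [[0.05, 0.011, 0.025], [0, 0, 0], 1],
  [[0.08, 0.011, 0.025], [0, 0, 0], 1],
  [[0.11, 0.011, 0.025], [0, 0, 0], 1],
  [[0.14, 0.011, 0.025], [0, 0, 0], 1],
  [[0.158, 0.011, 0.025], [0, 0, 0], 1],
  [[0.158, 0.011, 0.025], [0, 0, 0], 1],
  [[0.158, 0.011, 0.025], [0, 0, 0], 1],
  [[0.158, 0.011, 0.025], [0, 0, 0], 0],
  [[0.158, 0.011, 0.025], [0, 0, 0], 0],
  [[0.158, 0.011, 0.025], [0, 0, 0], 0],
  [[0.158, 0.011, 0.025], [0, 0, 0], 0],
  [[0.158, 0.011, 0.025], [0, 0, 0], 0],
  [[0.158, 0.011, 0.025], [0, 0, 0], 0],
  [[0.158, 0.011, 0.025], [0, 0, 0], 0],
  [[0.158, 0.011, 0.025], [0, 0, 0], 0],
])

```text
clock: 5.12
tool_pos: [0.6537, 0.0568, 0.1418]
orientation: [-30.7, 89.9, 2.1]
force: [-0.2, -1.0, 5.7]
opening: 0.0619
```

Request:
drive_tool([
  [[-0.03, 0, 0], [0, 0, 0], 0],
  [[-0.06, 0, 0], [0, 0, 0], 0],
  [[-0.1, 0, 0], [0, 0, 0], 0],
  [[-0.14, 0, 0], [0, 0, 0], 0],
  [[-0.18, 0, 0], [0, 0, 0], 0],
  [[-0.21, 0, 0], [0, 0, 0], 0],
  [[-0.21, 0, 0], [0, 0, 0], 0],
  [[-0.21, -0.015, -0.02], [0, 0, 0], 0],
  [[-0.21, -0.037, -0.049], [0, 0, 0], 0],
  [[-0.21, -0.062, -0.081], [0, 0, 0], 0],
  [[-0.21, -0.087, -0.114], [0, 0, 0], 0],
  [[-0.21, -0.112, -0.147], [0, 0, 0], 0],
  [[-0.21, -0.137, -0.18], [0, 0, 0], 0],
  [[-0.21, -0.162, -0.213], [0, 0, 0], 0],
  [[-0.21, -0.187, -0.246], [0, 0, 0], 0],
  [[-0.21, -0.212, -0.279], [0, 0, 0], 0],
  [[-0.21, -0.237, -0.312], [0, 0, 0], 0],
  [[-0.21, -0.26, -0.342], [0, 0, 0], 0],
  [[-0.21, -0.277, -0.364], [0, 0, 0], 0],
  [[-0.21, -0.277, -0.364], [0, 0, 0], 0],
])

```text
clock: 6.78
tool_pos: [0.495, -0.377, 0.3498]
orientation: [117.5, 89.9, 150.1]
force: [-0.3, 0.7, -2.5]
opening: 0.0611
```

Run:
```python
from h import *
p,R=pose();print(p,R.as_matrix())
a=ctrl.snapshot("side")
for n,z in dict(caddy=.208,coaster=.01,mill=0,cradle=.1,knob_mid=.1).items():
    for d in ctrl.landmark_of("side",n): print("s",n,d["pixel"],ray("side",d["pixel"],z),round(d["confidence"],2))
b=ctrl.snapshot("top")
for n,z in dict(caddy=.208,coaster=.01,mill=0,cradle=.1,knob_mid=.1).items():
    for d in ctrl.landmark_of("top",n): print("t",n,d["pixel"],ray("top",d["pixel"],z),round(d["confidence"],2))
r=lambda i:cv2.resize(i,None,fx=3,fy=3,interpolation=cv2.INTER_CUBIC)
cv2.imwrite("pics/m2.png",np.hstack([r(a[60:260,270:400]),r(b[100:300,240:370])]))
print("s hub",proj("side",[.553,-.009,.186]),"t hub",proj("top",[.553,-.009,.186]))
cv2.imwrite("pics/side2.png",a)
```

```text
[ 0.495  -0.377   0.3498] [[-0.0013 -0.5383  0.8427]
 [ 0.0008  0.8427  0.5383]
 [-1.      0.0014 -0.0007]]
s caddy [459.1, 192.9] [ 0.4989 -0.3746  0.208 ] 0.95
s coaster [445.0, 245.0] [ 0.5046 -0.3751  0.01  ] 0.93
s mill [316.7, 233.3] [ 0.5619 -0.0098  0.    ] 0.94
s mill [448.2, 337.8] [ 0.1981 -0.3294  0.    ] 0.9
s mill [184.9, 239.0] [0.538  0.3706 0.    ] 0.35
s cradle [439.6, 345.1] [ 0.1117 -0.276   0.1   ] 0.87
s cradle [291.5, 221.7] [0.505  0.0594 0.1   ] 0.66
s cradle [461.3, 193.3] [ 0.6258 -0.4281  0.1   ] 0.36
s knob_mid [441.5, 346.9] [ 0.1071 -0.2794  0.1   ] 0.8
s knob_mid [292.0, 222.7] [0.501  0.0579 0.1   ] 0.39
t mill [436.1, 338.4] [ 0.1885 -0.3288  0.    ] 0.86
t mill [323.7, 205.6] [ 0.5593 -0.0078  0.    ] 0.77
t mill [277.6, 277.2] [0.351  0.1186 0.    ] 0.69
t cradle [261.3, 302.5] [0.2803 0.1497 0.1   ] 0.92
t cradle [300.5, 222.3] [0.4927 0.0534 0.1   ] 0.68
t cradle [300.1, 221.1] [0.4959 0.0545 0.1   ] 0.65
t knob_mid [259.2, 301.6] [0.2825 0.1553 0.1   ] 0.62
t knob_mid [300.2, 222.3] [0.4927 0.0542 0.1   ] 0.46
s hub [316.7813 185.8457] t hub [324.8685 193.0625]
```

View pics/m2.png

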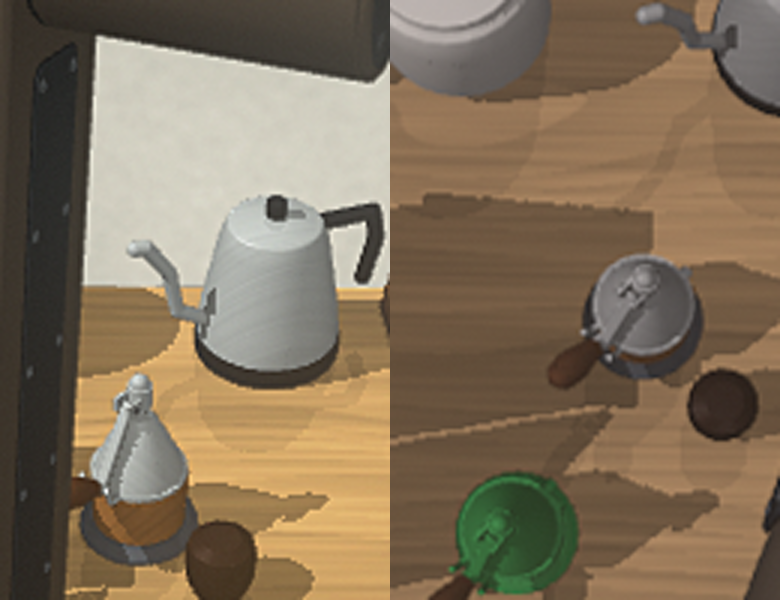

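Request:
drive_tool([
  [[0, 0.0015, 0.007], [0, 0, 0], 0],
  [[0.03, 0.0015, 0.007], [0, 0, 0], 0],
  [[0.06, 0.0015, 0.007], [0, 0, 0], 0],
  [[0.09, 0.0015, 0.007], [0, 0, 0], 0],
  [[0.12, 0.0015, 0.007], [0, 0, 0], 0],
  [[0.15, 0.0015, 0.007], [0, 0, 0], 0],
  [[0.165, 0.0015, 0.007], [0, 0, 0], 0],
  [[0.18, 0.0015, 0.007], [0, 0, 0], 0],
  [[0.18, 0.0015, 0.007], [0, 0, 0], 0],
  [[0.18, 0.0015, 0.007], [0, 0, 0], 0],
])

```text
clock: 8.22
tool_pos: [0.5032, -0.3673, 0.1713]
orientation: [6.8, 90.0, 39.7]
force: [-0.2, -0.2, -3.0]
opening: 0.0611
```

Run:
```python
from h import *
p,R=pose();print(p)
a=ctrl.snapshot("side");b=ctrl.snapshot("top")
for n in("caddy","whisk"):
  for c in("side","top"):
    for d in ctrl.landmark_of(c,n): print(c,n,d["pixel"],ray(c,d["pixel"],.026 if n=="caddy" else .006),round(d["confidence"],2))
r=lambda i:cv2.resize(i,None,fx=4,fy=4,interpolation=cv2.INTER_CUBIC)
cv2.imwrite("pics/m3.png",np.hstack([r(a[160:300,400:498]),r(b[160:300,400:498])]))
# handle angle check
for A in (130,135,140):
    u=np.array([np.cos(np.radians(A)),np.sin(np.radians(A)),0]);P=lambda r,z:np.array([.5535,-.009,z])+r*u
    print(A,"tip",proj("top",P(.114,.112)),"mid",proj("top",P(.088,.1)),"side tip",proj("side",P(.114,.112)),"mid",proj("side",P(.088,.1)))
```

```text
[ 0.5032 -0.3673  0.1713]
side caddy [442.1, 237.5] [ 0.5188 -0.3665  0.026 ] 0.58
side whisk [431.7, 223.0] [ 0.6001 -0.3532  0.006 ] 0.98
top whisk [440.2, 197.1] [ 0.5899 -0.3431  0.006 ] 0.47
130 tip [290.6571 226.0639] mid [298.6317 220.6832] side tip [283.959  224.7728] mid [291.759  223.7373]
135 tip [293.1528 228.8858] mid [300.5396 222.8334] side tip [286.3825 226.6804] mid [293.6225 225.1839]
140 tip [295.8924 231.4837] mid [302.6327 224.8123] side tip [289.064  228.4413] mid [295.6771 226.517 ]
```

View pics/m3.png

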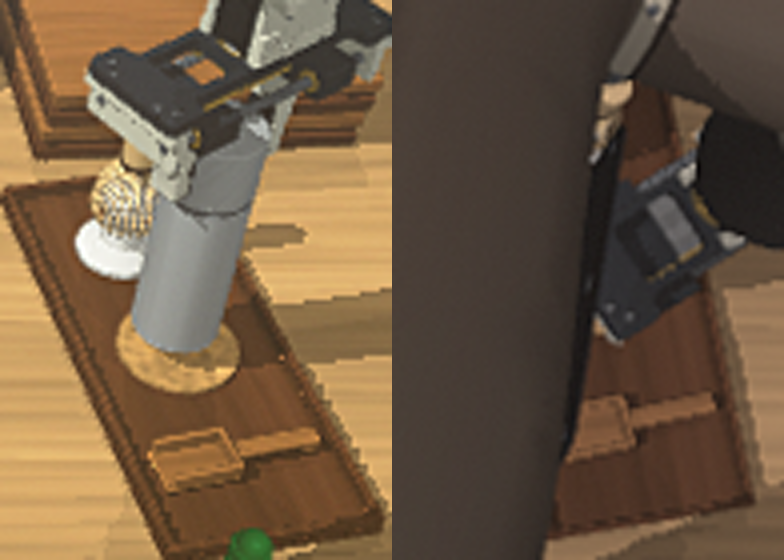

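Run:
```python
from h import *
a=ray("side",(444.25,240.3),.0295);b=ray("side",(444.75,247.2),.01);print(a,b)
p,R=pose();print(p,R.as_matrix(),"delta tool",R.inv().apply(b-a))
```

```text
[ 0.5041 -0.3694  0.0295] [ 0.4959 -0.3728  0.01  ]
[ 0.5036 -0.3678  0.1728] [[ 0.0037 -0.5425  0.84  ]
 [-0.0006  0.84    0.5425]
 [-1.     -0.0025  0.0027]] delta tool [ 0.0195  0.0016 -0.0089]
```

Request:
drive_tool([
  [[0, 0, -0.008], [0, 0, 0], 0],
  [[0, 0, -0.008], [0, 0, 0], 0],
  [[0.006, 0, -0.008], [0, 0, 0], 0],
  [[0.012, 0, -0.008], [0, 0, 0], 0],
  [[0.016, 0, -0.008], [0, 0, 0], 0],
  [[0.019, 0, -0.008], [0, 0, 0], 0],
  [[0.02, 0, -0.008], [0, 0, 0], 0],
  [[0.02, 0, -0.008], [0, 0, 0], 0],
  [[0.02, 0, -0.008], [0, 0, 0], 0],
  [[0.02, 0, -0.008], [0, 0, 0], 0],
])

```text
clock: 9.35
tool_pos: [0.4972, -0.3722, 0.153]
orientation: [-45.1, 89.8, -12.2]
force: [-0.4, 0.3, -3.0]
opening: 0.0614
```

Request:
drive_tool([
  [[0.0015, 0, 0], [0, 0, 0], 0],
  [[0.002, 0, 0], [0, 0, 0], 0],
  [[0.002, 0, 0], [0, 0, 0], 0],
])

```text
clock: 9.6
tool_pos: [0.4976, -0.3724, 0.1519]
orientation: [-50.2, 89.7, -17.3]
force: [0.1, 0.7, 3.6]
opening: 0.0615
```

Contact. I'll release and rise.

Request:
drive_tool([
  [[0, 0, 0], [0, 0, 0], 1],
  [[0, 0, 0], [0, 0, 0], 1],
  [[0, 0, 0], [0, 0, 0], 1],
  [[0, 0, 0], [0, 0, 0], 1],
  [[0, 0, 0], [0, 0, 0], 1],
  [[0, 0, 0], [0, 0, 0], 1],
  [[-0.01, 0, 0], [0, 0, 0], 1],
  [[-0.03, 0, 0], [0, 0, 0], 1],
  [[-0.06, 0, 0], [0, 0, 0], 1],
  [[-0.1, 0, 0], [0, 0, 0], 1],
  [[-0.14, 0, 0], [0, 0, 0], 1],
  [[-0.17, 0, 0], [0, 0, 0], 1],
  [[-0.17, 0, 0], [0, 0, 0], 1],
])

```text
clock: 10.68
tool_pos: [0.4986, -0.374, 0.331]
orientation: [-61.0, 89.0, -28.1]
force: [-0.3, 0.5, 1.3]
opening: 0.0875
```

```bash
cat >> h.py <<'E'
M=np.array([.5535,-.009,0]);A0=134.
def knobpose(fold,crank=0,tilt=0,along=0,ang=None):
    """TCP pose gripping the knob; fold deg 0..65, crank deg clockwise, tilt = tool leaning outward from vertical at front"""
    a=np.radians((A0 if ang is None else ang)-crank);u=np.array([np.cos(a),np.sin(a),0]);k=np.array([0,0,1.])
    e=np.radians(65-fold); arm=u*np.cos(e)-k*np.sin(e); n=u*np.sin(e)+k*np.cos(e)
    g=M+u*.015+k*.16+arm*.085+n*(.041+along)
    b=np.radians(A0);ub=np.array([np.cos(b),np.sin(b),0]);t=np.radians(tilt)
    x=-(k*np.cos(t)+ub*np.sin(t)); y=np.array([-np.sin(b),np.cos(b),0])
    return g+x*ctrl.grip_point_offset,y,x,n
def cmd(x,y):
    p,R=pose();
    if (R.as_matrix()[:,1]@y)<0:y=-y
    return Ro.from_matrix(np.c_[x,y,np.cross(x,y)])
E
python3 - <<'E'
from h import *
p,R=pose();print(p,R.as_matrix(),ctrl.get_obs()["joint_pos"])
a=ctrl.snapshot("side")
r=lambda i:cv2.resize(i,None,fx=4,fy=4,interpolation=cv2.INTER_CUBIC)
b=ctrl.snapshot("top")
cv2.imwrite("pics/m4.png",np.hstack([r(a[160:300,400:498]),r(b[150:290,270:368])]))
for t in(0,20):
    q,y,x,n=knobpose(0,0,t,.004)
    print(t,q,"rel",rel(q-x*.12,cmd(x,y)))
E
```

```text
[ 0.4986 -0.374   0.331 ] [[ 0.0151 -0.5433  0.8394]
 [-0.0081  0.8394  0.5434]
 [-0.9999 -0.015   0.0083]] [-18.8488  12.3995   2.7192   0.1601 -79.3499 -38.2651]
0 [0.4898 0.057  0.0832] rel (array([0.1199, 0.3654, 0.2262]), array([78.8855,  0.5601,  0.1148]))
20 [0.4943 0.0523 0.0843] rel (array([0.1258, 0.3994, 0.2195]), array([ 78.0261, -16.1656, -13.6411]))
```

View pics/m4.png

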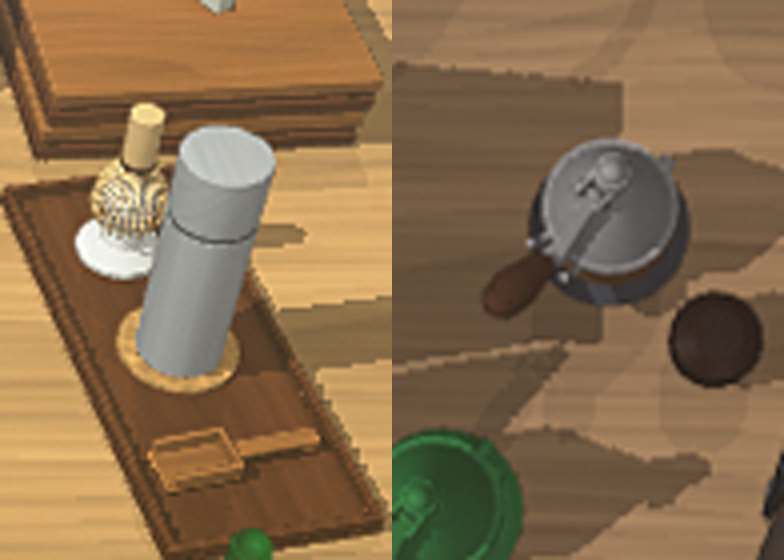

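Caddy stands upright within the coaster rim (coaster spans 117–241 in the left crop, caddy foot 137–226). The mill hub is at top pixel (324.8,191.8) and the knob runs from (294,227) to (310,215.5).

Run:
```python
from h import *
h=ray("top",(324.75,191.75),.186)[:2];t=ray("top",(294.3,226.6),.112)[:2];b=ray("top",(310,215.6),.088)[:2]
for n,q in(("tip",t),("base",b)):
    d=q-h;print(n,q,np.hypot(*d),np.degrees(np.arctan2(d[1],d[0])))
d=t-b;print(h,"knob axis",np.hypot(*d),np.degrees(np.arctan2(d[1],d[0])))
hs=ray("side",(316.7,186.7),.186)[:2];print("side hub",hs)
```

```text
tip [0.479  0.0688] 0.10941241557250074 134.9639001385012
base [0.5134 0.0289] 0.057052931177219546 138.8264548715876
[ 0.5563 -0.0086] knob axis 0.052629593976183914 130.7761541675292
side hub [ 0.5494 -0.0088]
```

```bash
sed -i 's/<0:y=-y/*YS<0:y=-y/; s/^M=/YS=1\nM=/' h.py
python3 - <<'E'
import h
from h import *
h.YS=-1
for t in(20,):
    q,y,x,n=knobpose(0,0,t,.004)
    print(q,x,y);print(rel(q-x*.12+[0,0,.1],cmd(x,y)))
E
```

```text
[0.4943 0.0523 0.0843] [ 0.2376 -0.246  -0.9397] [-0.7193 -0.6947  0.    ]
(array([0.0258, 0.3987, 0.2201]), array([-100.0618,   14.3802,  -17.0416]))
```

Request:
drive_tool([
  [[0, 0.02, 0.011], [-7, 1, -1], 1],
  [[0, 0.05, 0.028], [-14, 2, -2], 1],
  [[0, 0.08, 0.044], [-20, 3, -3], 1],
  [[0, 0.11, 0.061], [-27, 4, -5], 1],
  [[0, 0.14, 0.077], [-34, 5, -6], 1],
  [[0, 0.17, 0.094], [-40, 6, -7], 1],
  [[0, 0.2, 0.11], [-47, 7, -8], 1],
  [[0, 0.23, 0.127], [-54, 8, -9], 1],
  [[0, 0.26, 0.143], [-60, 9, -10], 1],
  [[0, 0.29, 0.16], [-67, 10, -11], 1],
  [[0, 0.32, 0.177], [-74, 11, -13], 1],
  [[0.01, 0.35, 0.193], [-80, 12, -14], 1],
  [[0.02, 0.38, 0.21], [-87, 13, -15], 1],
  [[0.025, 0.398, 0.22], [-94, 14, -16], 1],
  [[0.026, 0.399, 0.22], [-100, 14.4, -17], 1],
  [[0.026, 0.399, 0.22], [-100, 14.4, -17], 1],
  [[0.026, 0.399, 0.22], [-100, 14.4, -17], 1],
  [[0.026, 0.399, 0.22], [-100, 14.4, -17], 1],
  [[0.026, 0.399, 0.22], [-100, 14.4, -17], 1],
])

```text
clock: 12.37
tool_pos: [0.4657, 0.0815, 0.297]
orientation: [-180.0, 70.0, -46.3]
force: [0.3, -0.8, -0.2]
opening: 0.0874
```

Run:
```python
from h import *
print(ctrl.get_obs()["joint_pos"],pose()[0],pose()[1].as_matrix())
q,y,x,n=knobpose(0,0,20,.004)
print(rel(q-x*.1,cmd(x,y)));print(rel(q,cmd(x,y)))
```

```text
[ 50.3591  -6.8329 -33.3372  21.552  -67.4064 -15.6913] [0.4657 0.0815 0.297 ] [[ 0.236  -0.7228 -0.6495]
 [-0.2467 -0.6911  0.6794]
 [-0.9399 -0.0001 -0.3414]]
(array([ 0.1138, -0.0003,  0.0343]), array([-0.2683,  0.0357, -0.0911]))
(array([ 0.2138, -0.0005,  0.0342]), array([-0.2683,  0.0357, -0.0911]))
```

Request:
drive_tool([
  [[0.03, 0, 0.01], [0, 0, 0], 1],
  [[0.06, 0, 0.02], [0, 0, 0], 1],
  [[0.09, 0, 0.03], [0, 0, 0], 1],
  [[0.114, 0, 0.034], [0, 0, 0], 1],
  [[0.13, 0, 0.034], [0, 0, 0], 1],
  [[0.15, 0, 0.034], [0, 0, 0], 1],
  [[0.17, 0, 0.034], [0, 0, 0], 1],
  [[0.19, 0, 0.034], [0, 0, 0], 1],
  [[0.205, 0, 0.034], [0, 0, 0], 1],
  [[0.213, 0, 0.034], [0, 0, 0], 1],
  [[0.213, 0, 0.034], [0, 0, 0], 1],
  [[0.213, 0, 0.034], [0, 0, 0], 1],
])

```text
clock: 13.37
tool_pos: [0.4941, 0.0509, 0.085]
orientation: [179.9, 70.0, -46.6]
force: [-0.7, 0.4, -0.1]
opening: 0.0875
```

Run:
```python
from h import *
print(pose()[0],ctrl.get_obs()["force"])
q,y,x,n=knobpose(0,0,20,.004);print(rel(q,cmd(x,y)))
a=ctrl.snapshot("side");b=ctrl.snapshot("top")
r=lambda i:cv2.resize(i,None,fx=4,fy=4,interpolation=cv2.INTER_CUBIC)
cv2.imwrite("pics/m5.png",np.hstack([r(a[140:280,250:348]),r(b[150:290,260:358])]))
```

```text
[0.4941 0.0509 0.085 ] [-0.6517  0.3579 -0.1398]
(array([ 0.0004, -0.0011,  0.0011]), array([-0.4188,  0.0253, -0.1993]))
```

View pics/m5.png

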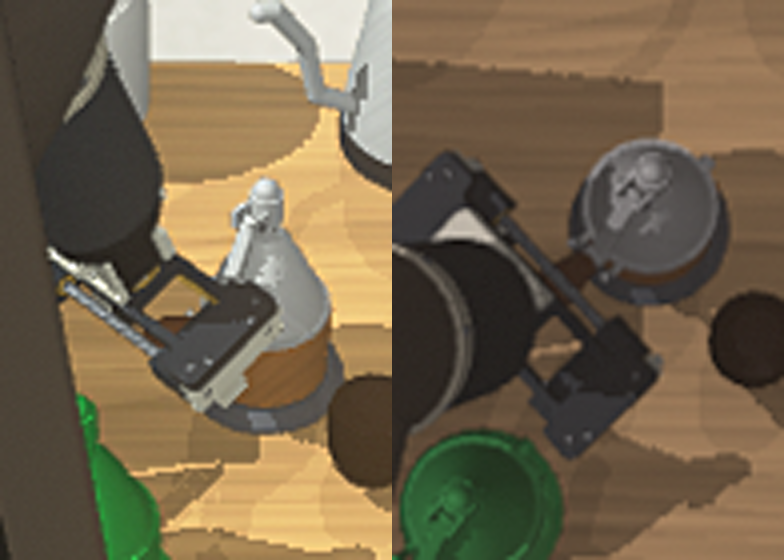

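The open jaws straddle the knob (right crop, knob base near (575,275)) and nothing is touching. Closing.

Request:
drive_tool([
  [[0, 0, 0.001], [0, 0, 0], 0],
  [[0, 0, 0.001], [0, 0, 0], 0],
  [[0, 0, 0.001], [0, 0, 0], 0],
  [[0, 0, 0.001], [0, 0, 0], 0],
  [[0, 0, 0.001], [0, 0, 0], 0],
  [[0, 0, 0.001], [0, 0, 0], 0],
  [[0, 0, 0.001], [0, 0, 0], 0],
  [[0, 0, 0.001], [0, 0, 0], 0],
  [[0, 0, 0.001], [0, 0, 0], 0],
  [[0, 0, 0.001], [0, 0, 0], 0],
])

```text
clock: 14.3
tool_pos: [0.4942, 0.0533, 0.0857]
orientation: [-179.6, 70.0, -46.0]
force: [1.3, 1.3, 0.2]
opening: 0.0274
```

Run:
```python
from h import *
p0,R0=pose();o=ctrl.get_obs();print(p0,o["force"],o["opening"],o["moment"])
# offset of actual grasp to model
q,y,x,n=knobpose(0,0,20,.004);off=p0-q;print("off",off)
for i in range(1,14):
    f=5*i; q,y,x,n=knobpose(f,0,20-20*f/65,.004)
    s=rel(q+off,cmd(x,y));print(f,s[0].round(4).tolist(),s[1].round(1).tolist())
```

```text
[0.4942 0.0533 0.0857] [1.3022 1.2974 0.2125] 0.027415261604568964 [1.3543 0.5077 0.4604]
off [-0.      0.0009  0.0014]
5 [-0.0081, 0.0, 0.0026] [-0.4, -1.5, 0.0]
10 [-0.0164, 0.0, 0.0045] [-0.4, -3.0, 0.0]
15 [-0.0248, 0.0, 0.0057] [-0.4, -4.6, 0.0]
20 [-0.0333, 0.0, 0.0062] [-0.4, -6.1, 0.0]
25 [-0.0417, 0.0, 0.0059] [-0.4, -7.7, 0.0]
30 [-0.05, 0.0, 0.0049] [-0.4, -9.2, 0.0]
35 [-0.0582, 0.0, 0.0031] [-0.4, -10.7, 0.0]
40 [-0.0661, -0.0, 0.0007] [-0.4, -12.3, 0.0]
45 [-0.0738, -0.0, -0.0024] [-0.3, -13.8, 0.1]
50 [-0.0812, -0.0001, -0.0061] [-0.3, -15.4, 0.1]
55 [-0.0882, -0.0001, -0.0105] [-0.3, -16.9, 0.1]
60 [-0.0947, -0.0001, -0.0155] [-0.3, -18.4, 0.1]
65 [-0.1008, -0.0001, -0.021] [-0.3, -20.0, 0.1]
```

Request:
drive_tool([
  [[-0.004, 0, 0.001], [0, -1, 0], 0],
  [[-0.008, 0, 0.0025], [0, -1.5, 0], 0],
  [[-0.012, 0, 0.0035], [0, -2, 0], 0],
  [[-0.016, 0, 0.0045], [0, -3, 0], 0],
  [[-0.021, 0, 0.005], [0, -4, 0], 0],
  [[-0.025, 0, 0.0055], [0, -4.5, 0], 0],
  [[-0.029, 0, 0.006], [0, -5.5, 0], 0],
  [[-0.033, 0, 0.006], [0, -6, 0], 0],
])

```text
clock: 14.97
tool_pos: [0.4823, 0.0654, 0.1146]
orientation: [-179.6, 76.1, -45.9]
force: [2.5, -1.4, -5.6]
opening: 0.0272
```

Run:
```python
from h import *
off=np.array([0,.0009,.0014])
for f in range(20,66,5):
    q,y,x,n=knobpose(f,0,20-20*f/65,.004)
    s=rel(q+off,cmd(x,y));print(f,s[0].round(4).tolist(),s[1].round(1).tolist())
```

```text
20 [-0.0003, -0.0002, -0.0] [-0.4, -0.1, 0.0]
25 [-0.0087, -0.0002, 0.0006] [-0.4, -1.6, 0.0]
30 [-0.0171, -0.0002, 0.0005] [-0.4, -3.1, 0.0]
35 [-0.0254, -0.0002, -0.0004] [-0.4, -4.7, 0.0]
40 [-0.0336, -0.0002, -0.002] [-0.4, -6.2, 0.0]
45 [-0.0416, -0.0002, -0.0042] [-0.4, -7.8, 0.0]
50 [-0.0493, -0.0002, -0.0072] [-0.4, -9.3, 0.1]
55 [-0.0567, -0.0003, -0.0108] [-0.4, -10.8, 0.1]
60 [-0.0637, -0.0003, -0.015] [-0.4, -12.4, 0.1]
65 [-0.0703, -0.0003, -0.0198] [-0.4, -13.9, 0.1]
```

Request:
drive_tool([
  [[-0.0045, 0, 0.0005], [0, -1, 0], 0],
  [[-0.0087, 0, 0.0006], [0, -1.6, 0], 0],
  [[-0.013, 0, 0.0006], [0, -2.4, 0], 0],
  [[-0.017, 0, 0.0005], [0, -3, 0], 0],
  [[-0.021, 0, 0], [0, -4, 0], 0],
  [[-0.0254, 0, -0.0004], [0, -4.7, 0], 0],
  [[-0.0295, 0, -0.0012], [0, -5.5, 0], 0],
  [[-0.0336, 0, -0.002], [0, -6.2, 0], 0],
  [[-0.0375, 0, -0.003], [0, -7, 0], 0],
  [[-0.0416, 0, -0.0042], [0, -7.8, 0], 0],
  [[-0.0455, 0, -0.0057], [0, -8.5, 0], 0],
  [[-0.0493, 0, -0.0072], [0, -9.3, 0], 0],
  [[-0.053, 0, -0.009], [0, -10, 0], 0],
  [[-0.0567, 0, -0.0108], [0, -10.8, 0], 0],
  [[-0.06, 0, -0.013], [0, -11.6, 0], 0],
  [[-0.0637, 0, -0.015], [0, -12.4, 0], 0],
  [[-0.067, 0, -0.0174], [0, -13.2, 0], 0],
  [[-0.0703, 0, -0.0198], [0, -13.9, 0], 0],
  [[-0.0725, 0, -0.0215], [0, -13.9, 0], 0],
  [[-0.0725, 0, -0.0215], [0, -13.9, 0], 0],
])

```text
clock: 16.63
tool_pos: [0.4847, 0.0625, 0.1905]
orientation: [-90.6, 89.9, 43.0]
force: [-0.7, 2.8, -4.2]
opening: 0.0272
```

Run:
```python
from h import *
p,R=pose();o=ctrl.get_obs();print(p,R.as_matrix(),o["force"],o["moment"],o["opening"])
q,y,x,n=knobpose(65,0,0,.004);print(q)
a=ctrl.snapshot("side");b=ctrl.snapshot("top")
r=lambda i:cv2.resize(i,None,fx=4,fy=4,interpolation=cv2.INTER_CUBIC)
cv2.imwrite("pics/m6.png",np.hstack([r(a[130:270,250:348]),r(b[150:290,260:358])]))
```

```text
[0.4847 0.0625 0.1905] [[ 0.0014 -0.7241 -0.6897]
 [ 0.0013 -0.6897  0.7241]
 [-1.     -0.0019 -0.    ]] [-0.7107  2.788  -4.1604] [ 1.564   0.7378 -0.0304] 0.027241086035963688
[0.484  0.0629 0.1862]
```

View pics/m6.png

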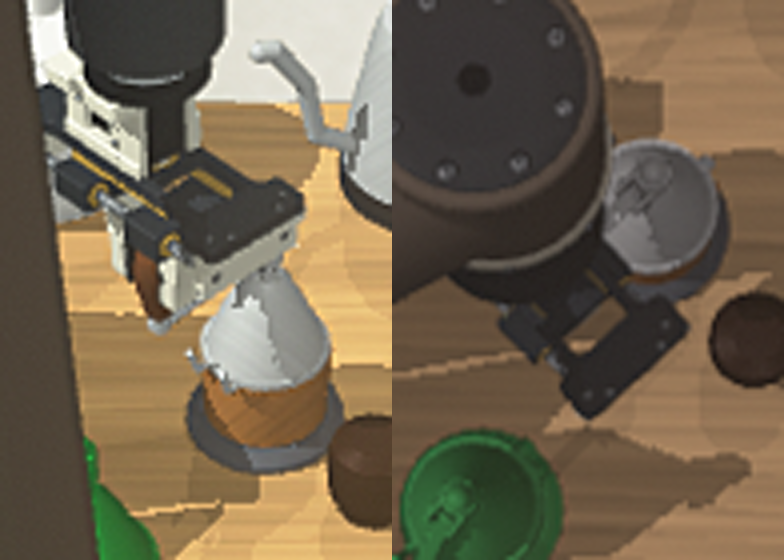

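Knob now stands upright in the jaws (side crop around (150,280)) and the fork at (210,365) is empty. I'll lift slightly to confirm the stop.

Request:
drive_tool([
  [[-0.002, 0, 0], [0, 0, 0], 0],
  [[-0.003, 0, 0], [0, 0, 0], 0],
  [[-0.003, 0, 0], [0, 0, 0], 0],
])

```text
clock: 16.98
tool_pos: [0.485, 0.0619, 0.193]
orientation: [-147.8, 89.9, -14.1]
force: [6.2, -2.5, -11.3]
opening: 0.0275
```

Request:
drive_tool([
  [[-0.002, 0, 0], [0, 0, 0], 0],
  [[-0.003, 0, 0], [0, 0, 0], 0],
  [[-0.003, 0, 0], [0, 0, 0], 0],
])

```text
clock: 17.23
tool_pos: [0.4845, 0.0608, 0.1946]
orientation: [153.5, 89.8, -72.9]
force: [7.5, -3.4, -18.6]
opening: 0.0275
```

Request:
drive_tool([
  [[0.002, 0, 0], [0, 0, 0], 0],
  [[0.004, 0, 0], [0, 0, 0], 0],
  [[0.004, -0.0131, -0.0009], [0, 0, 0], 0],
  [[0.004, -0.0259, -0.0034], [0, 0, 0], 0],
  [[0.004, -0.0383, -0.0076], [0, 0, 0], 0],
  [[0.004, -0.05, -0.0134], [0, 0, 0], 0],
  [[0.004, -0.0609, -0.0207], [0, 0, 0], 0],
  [[0.004, -0.0707, -0.0293], [0, 0, 0], 0],
  [[0.004, -0.0793, -0.0391], [0, 0, 0], 0],
  [[0.004, -0.0866, -0.05], [0, 0, 0], 0],
  [[0.004, -0.0924, -0.0617], [0, 0, 0], 0],
  [[0.004, -0.0966, -0.0741], [0, 0, 0], 0],
  [[0.004, -0.0991, -0.0869], [0, 0, 0], 0],
  [[0.004, -0.1, -0.1], [0, 0, 0], 0],
  [[0.004, -0.1, -0.1], [0, 0, 0], 0],
])

```text
clock: 18.48
tool_pos: [0.6307, 0.0586, 0.1926]
orientation: [-139.7, 89.5, -6.0]
force: [9.3, 5.5, 0.6]
opening: 0.0276
```

Run:
```python
from h import *
p,R=pose();o=ctrl.get_obs();print(p,o["force"],"tool frame f",R.inv().apply(o["force"]),o["moment"],o["opening"],o["joint_pos"])
print(p[:2]-M[:2])
```

```text
[0.6307 0.0586 0.1926] [9.2858 5.4859 0.607 ] tool frame f [ -0.5292 -10.5059  -2.4567] [ 1.9384 -3.2074 -0.0442] 0.027576856846535148 [ 23.0858  17.672   -8.1894   0.279  -63.6892  20.5109]
[0.0772 0.0676]
```

```bash
cat > turn.py <<'E'
import sys
from h import *
M2=np.array([.5555,-.007]);yt=np.array([-.7241,-.6897]);zt=np.array([-.6897,.7241]);ph0=1.75
def tcp(c,h=.191):
    a=np.radians(ph0-c);return np.r_[M2+yt*.1*np.sin(a)+zt*(.1*np.cos(a)-.002),h]
if __name__=="__main__":
    c0,c1,n=map(float,sys.argv[1:])
    p,R=pose();print(p,"f",R.inv().apply(ctrl.get_obs()["force"]))
    x=np.array([0,0,-1.]);y=np.r_[yt,0]
    for c in np.linspace(c0,c1,int(n)):
        s=rel(tcp(c),cmd(x,y));print(round(c),s[0].round(4).tolist(),s[1].round(1).tolist())
E
python3 turn.py 93 360 20
```

```text
[0.6307 0.0586 0.1926] f [ -0.5292 -10.5059  -2.4567]
93 [0.0016, -0.0003, 0.0002] [0.1, -0.4, 0.3]
107 [0.0017, 0.0033, -0.024] [0.1, -0.4, 0.3]
121 [0.0019, 0.0126, -0.0466] [0.1, -0.4, 0.3]
135 [0.0019, 0.0272, -0.0662] [0.1, -0.4, 0.3]
149 [0.0019, 0.0461, -0.0818] [0.1, -0.4, 0.3]
163 [0.0018, 0.0682, -0.0923] [0.1, -0.4, 0.3]
177 [0.0017, 0.0921, -0.0971] [0.1, -0.4, 0.3]
191 [0.0016, 0.1166, -0.0959] [0.1, -0.4, 0.3]
205 [0.0014, 0.14, -0.0889] [0.1, -0.4, 0.3]
219 [0.0012, 0.161, -0.0764] [0.1, -0.4, 0.3]
234 [0.001, 0.1784, -0.0591] [0.1, -0.4, 0.3]
248 [0.0008, 0.191, -0.0381] [0.1, -0.4, 0.3]
262 [0.0006, 0.1982, -0.0148] [0.1, -0.4, 0.3]
276 [0.0004, 0.1994, 0.0097] [0.1, -0.4, 0.3]
290 [0.0002, 0.1947, 0.0337] [0.1, -0.4, 0.3]
304 [0.0002, 0.1843, 0.0558] [0.1, -0.4, 0.3]
318 [0.0001, 0.1689, 0.0748] [0.1, -0.4, 0.3]
332 [0.0001, 0.1493, 0.0894] [0.1, -0.4, 0.3]
346 [0.0002, 0.1267, 0.0989] [0.1, -0.4, 0.3]
360 [0.0003, 0.1025, 0.1026] [0.1, -0.4, 0.3]
```

Request:
drive_tool([
  [[0.001, 0.0033, -0.024], [0, 0, 0], 0],
  [[0.001, 0.0126, -0.0466], [0, 0, 0], 0],
  [[0.001, 0.0272, -0.0662], [0, 0, 0], 0],
  [[0.001, 0.0461, -0.0818], [0, 0, 0], 0],
  [[0.001, 0.0682, -0.0923], [0, 0, 0], 0],
  [[0.001, 0.0921, -0.0971], [0, 0, 0], 0],
  [[0.001, 0.1166, -0.0959], [0, 0, 0], 0],
  [[0.001, 0.1166, -0.0959], [0, 0, 0], 0],
  [[0.001, 0.1166, -0.0959], [0, 0, 0], 0],
])

```text
clock: 19.23
tool_pos: [0.6104, -0.0924, 0.1917]
orientation: [-148.0, 89.6, -14.3]
force: [-4.4, 0.8, -1.8]
opening: 0.027
```

```bash
python3 turn.py 191 360 13
```

```text
[ 0.6104 -0.0924  0.1917] f [1.8134 2.6252 3.6644]
191 [0.0007, -0.0031, -0.001] [0.1, -0.3, 0.2]
205 [0.0006, 0.0204, 0.0059] [0.1, -0.3, 0.2]
219 [0.0005, 0.0416, 0.0183] [0.1, -0.3, 0.2]
233 [0.0003, 0.0591, 0.0355] [0.1, -0.3, 0.2]
247 [0.0002, 0.0718, 0.0564] [0.1, -0.3, 0.2]
261 [0.0, 0.0791, 0.0798] [0.1, -0.3, 0.2]
276 [-0.0001, 0.0805, 0.1043] [0.1, -0.3, 0.2]
290 [-0.0002, 0.0759, 0.1284] [0.1, -0.3, 0.2]
304 [-0.0003, 0.0656, 0.1506] [0.1, -0.3, 0.2]
318 [-0.0003, 0.0501, 0.1697] [0.1, -0.3, 0.2]
332 [-0.0004, 0.0305, 0.1844] [0.1, -0.3, 0.2]
346 [-0.0003, 0.0079, 0.1939] [0.1, -0.3, 0.2]
360 [-0.0003, -0.0163, 0.1976] [0.1, -0.3, 0.2]
```

Forces are small. Continuing to 276° and checking there.

Request:
drive_tool([
  [[0, 0.0204, 0.0059], [0, 0, 0], 0],
  [[0, 0.0416, 0.0183], [0, 0, 0], 0],
  [[0, 0.0591, 0.0355], [0, 0, 0], 0],
  [[0, 0.0718, 0.0564], [0, 0, 0], 0],
  [[0, 0.0791, 0.0798], [0, 0, 0], 0],
  [[0, 0.0805, 0.1043], [0, 0, 0], 0],
  [[0, 0.0805, 0.1043], [0, 0, 0], 0],
  [[0, 0.0805, 0.1043], [0, 0, 0], 0],
])

```text
clock: 19.9
tool_pos: [0.4796, -0.0719, 0.1917]
orientation: [-147.2, 89.6, -13.4]
force: [-2.3, 2.2, -1.1]
opening: 0.0275
```

```bash
python3 turn.py 276 540 20
```

```text
[ 0.4796 -0.0719  0.1917] f [1.0362 0.0899 3.1704]
276 [0.0007, 0.0, 0.0] [0.2, -0.3, 0.2]
290 [0.0005, -0.0047, 0.0238] [0.2, -0.3, 0.2]
304 [0.0005, -0.0151, 0.0456] [0.2, -0.3, 0.2]
318 [0.0004, -0.0303, 0.0644] [0.2, -0.3, 0.2]
332 [0.0004, -0.0497, 0.0789] [0.2, -0.3, 0.2]
345 [0.0004, -0.0719, 0.0884] [0.2, -0.3, 0.2]
359 [0.0005, -0.0958, 0.0923] [0.2, -0.3, 0.2]
373 [0.0006, -0.1199, 0.0903] [0.2, -0.3, 0.2]
387 [0.0007, -0.1429, 0.0825] [0.2, -0.3, 0.2]
401 [0.0009, -0.1632, 0.0695] [0.2, -0.3, 0.2]
415 [0.0011, -0.1799, 0.052] [0.2, -0.3, 0.2]
429 [0.0012, -0.1919, 0.031] [0.2, -0.3, 0.2]
443 [0.0014, -0.1985, 0.0077] [0.2, -0.3, 0.2]
457 [0.0015, -0.1993, -0.0165] [0.2, -0.3, 0.2]
471 [0.0017, -0.1942, -0.0401] [0.2, -0.3, 0.2]
484 [0.0018, -0.1837, -0.0619] [0.2, -0.3, 0.2]
498 [0.0018, -0.1682, -0.0805] [0.2, -0.3, 0.2]
512 [0.0018, -0.1487, -0.0948] [0.2, -0.3, 0.2]
526 [0.0018, -0.1263, -0.104] [0.2, -0.3, 0.2]
540 [0.0017, -0.1024, -0.1076] [0.2, -0.3, 0.2]
```

Request:
drive_tool([
  [[0.001, -0.0047, 0.0238], [0, 0, 0], 0],
  [[0.001, -0.0151, 0.0456], [0, 0, 0], 0],
  [[0.001, -0.0303, 0.0644], [0, 0, 0], 0],
  [[0.001, -0.0497, 0.0789], [0, 0, 0], 0],
  [[0.001, -0.0719, 0.0884], [0, 0, 0], 0],
  [[0.001, -0.0958, 0.0923], [0, 0, 0], 0],
  [[0.001, -0.1199, 0.0903], [0, 0, 0], 0],
  [[0.001, -0.1429, 0.0825], [0, 0, 0], 0],
  [[0.001, -0.1632, 0.0695], [0, 0, 0], 0],
  [[0.001, -0.1799, 0.052], [0, 0, 0], 0],
  [[0.001, -0.1919, 0.031], [0, 0, 0], 0],
  [[0.001, -0.1985, 0.0077], [0, 0, 0], 0],
  [[0.001, -0.1993, -0.0165], [0, 0, 0], 0],
  [[0.001, -0.1942, -0.0401], [0, 0, 0], 0],
  [[0.001, -0.1837, -0.0619], [0, 0, 0], 0],
  [[0.001, -0.1682, -0.0805], [0, 0, 0], 0],
  [[0.001, -0.1487, -0.0948], [0, 0, 0], 0],
  [[0.001, -0.1263, -0.104], [0, 0, 0], 0],
  [[0.001, -0.1024, -0.1076], [0, 0, 0], 0],
  [[0.001, -0.1024, -0.1076], [0, 0, 0], 0],
])

```text
clock: 21.57
tool_pos: [0.6253, -0.0815, 0.1911]
orientation: [-164.7, 89.8, -31.1]
force: [-5.9, 3.2, -1.1]
opening: 0.0272
```

```bash
python3 turn.py 540 720 14
```

```text
[ 0.6253 -0.0815  0.1911] f [1.0979 2.0681 6.4366]
540 [0.0001, -0.0039, 0.0001] [0.0, -0.2, 0.1]
554 [0.0, 0.0201, 0.0023] [0.0, -0.2, 0.1]
568 [0.0, 0.0429, 0.0102] [0.0, -0.2, 0.1]
582 [-0.0001, 0.0631, 0.0233] [0.0, -0.2, 0.1]
595 [-0.0001, 0.0796, 0.0409] [0.0, -0.2, 0.1]
609 [-0.0002, 0.0915, 0.0619] [0.0, -0.2, 0.1]
623 [-0.0003, 0.0979, 0.0851] [0.0, -0.2, 0.1]
637 [-0.0004, 0.0987, 0.1092] [0.0, -0.2, 0.1]
651 [-0.0005, 0.0936, 0.1327] [0.0, -0.2, 0.1]
665 [-0.0005, 0.083, 0.1544] [0.0, -0.2, 0.1]
678 [-0.0006, 0.0676, 0.1729] [0.0, -0.2, 0.1]
692 [-0.0006, 0.0482, 0.1872] [0.0, -0.2, 0.1]
706 [-0.0006, 0.0259, 0.1964] [0.0, -0.2, 0.1]
720 [-0.0006, 0.0021, 0.2001] [0.0, -0.2, 0.1]
```

Request:
drive_tool([
  [[0, 0.0201, 0.0023], [0, 0, 0], 0],
  [[0, 0.0429, 0.0102], [0, 0, 0], 0],
  [[0, 0.0631, 0.0233], [0, 0, 0], 0],
  [[0, 0.0796, 0.0409], [0, 0, 0], 0],
  [[0, 0.0915, 0.0619], [0, 0, 0], 0],
  [[0, 0.0979, 0.0851], [0, 0, 0], 0],
  [[0, 0.0987, 0.1092], [0, 0, 0], 0],
  [[0, 0.0936, 0.1327], [0, 0, 0], 0],
  [[0, 0.083, 0.1544], [0, 0, 0], 0],
  [[0, 0.0676, 0.1729], [0, 0, 0], 0],
  [[0, 0.0482, 0.1872], [0, 0, 0], 0],
  [[0, 0.0355, 0.193], [0, 0, 0], 0],
  [[0, 0.0259, 0.1964], [0, 0, 0], 0],
  [[0, 0.015, 0.199], [0, 0, 0], 0],
  [[0, 0.007, 0.2], [0, 0, 0], 0],
  [[0, 0.0021, 0.2001], [0, 0, 0], 0],
  [[0, 0.0021, 0.2001], [0, 0, 0], 0],
  [[0, 0.0021, 0.2001], [0, 0, 0], 0],
  [[0, 0.0021, 0.2001], [0, 0, 0], 0],
])

```text
clock: 23.15
tool_pos: [0.4864, 0.063, 0.1913]
orientation: [-142.1, 89.8, -8.4]
force: [-8.1, 9.7, 7.1]
opening: 0.0272
```

```bash
python3 turn.py 720 721 2
python3 - <<'E'
from h import *
from turn import *
import h
a=np.radians(np.degrees(np.arctan2(zt[1],zt[0]))+ph0);u=np.array([np.cos(a),np.sin(a),0]);k=np.array([0,0,1.]);print(np.degrees(a))
p0,R0=pose();x0=R0.as_matrix()[:,0]
def g(f):
    e=np.radians(65-f);return u*(.015+.085*np.cos(e)+.041*np.sin(e))+k*(.16-.085*np.sin(e)+.041*np.cos(e))
# along-knob offset 0.010: knob held that much above mid
al=.011
def gg(f):
    e=np.radians(65-f);return g(f)+al*(u*np.sin(e)+k*np.cos(e))
grip0=p0-x0*.0188
for f in range(65,-1,-5):
    t=np.radians(20*(1-f/65));xx=-(k*np.cos(t)+u*np.sin(t));yv=R0.as_matrix()[:,1];yv=yv-xx*(yv@xx);yv/=np.linalg.norm(yv)
    s=rel(grip0+gg(f)-gg(65)+xx*.0188,Ro.from_matrix(np.c_[xx,yv,np.cross(xx,yv)]));print(f,s[0].round(4).tolist(),s[1].round(1).tolist())
E
```

```text
[0.4864 0.063  0.1913] f [-7.0943 -0.88   12.5703]
720 [0.0003, 0.0013, -0.0004] [0.1, -0.2, 0.1]
721 [0.0003, -0.0004, -0.0004] [0.1, -0.2, 0.1]
135.35617767922741
65 [-0.0, 0.0, 0.0001] [-0.0, -0.2, 0.1]
60 [0.0076, 0.0002, 0.0038] [0.0, 1.4, 0.1]
55 [0.0155, 0.0003, 0.0068] [0.0, 2.9, 0.0]
50 [0.0237, 0.0004, 0.0092] [-0.0, 4.5, -0.0]
45 [0.0321, 0.0004, 0.0108] [-0.0, 6.0, -0.1]
40 [0.0406, 0.0005, 0.0117] [-0.0, 7.5, -0.1]
35 [0.0492, 0.0005, 0.0118] [-0.0, 9.1, -0.1]
30 [0.0578, 0.0005, 0.0111] [-0.0, 10.6, -0.2]
25 [0.0663, 0.0005, 0.0098] [-0.0, 12.1, -0.2]
20 [0.0748, 0.0004, 0.0076] [-0.0, 13.7, -0.3]
15 [0.083, 0.0003, 0.0048] [-0.0, 15.2, -0.3]
10 [0.091, 0.0003, 0.0012] [-0.1, 16.8, -0.4]
5 [0.0987, 0.0002, -0.0031] [-0.1, 18.3, -0.4]
0 [0.1059, 0.0, -0.008] [-0.1, 19.8, -0.5]
```

Request:
drive_tool([
  [[0, 0.001, 0.002], [0, 0, 0], 0],
  [[0.0038, 0.001, 0.004], [0, 0.7, 0], 0],
  [[0.0076, 0.001, 0.0058], [0, 1.4, 0], 0],
  [[0.0115, 0.001, 0.0073], [0, 2.1, 0], 0],
  [[0.0155, 0.001, 0.0088], [0, 2.9, 0], 0],
  [[0.0196, 0.0012, 0.01], [0, 3.7, 0], 0],
  [[0.0237, 0.0013, 0.0112], [0, 4.5, 0], 0],
  [[0.0279, 0.0013, 0.012], [0, 5.2, 0], 0],
  [[0.0321, 0.0014, 0.0128], [0, 6, 0], 0],
  [[0.0363, 0.0014, 0.0133], [0, 6.8, 0], 0],
  [[0.0406, 0.0014, 0.0137], [0, 7.5, 0], 0],
  [[0.0449, 0.0014, 0.0138], [0, 8.3, 0], 0],
  [[0.0492, 0.0014, 0.0138], [0, 9.1, 0], 0],
  [[0.0535, 0.0014, 0.0135], [0, 9.8, 0], 0],
  [[0.0578, 0.0014, 0.0131], [0, 10.6, 0], 0],
  [[0.0578, 0.0014, 0.0131], [0, 10.6, 0], 0],
])

```text
clock: 24.48
tool_pos: [0.4778, 0.0719, 0.1339]
orientation: [-179.1, 79.1, -45.3]
force: [4.6, -2.9, 2.7]
opening: 0.0269
```

Run:
```python
from h import *
p,R=pose();o=ctrl.get_obs();print(p,R.inv().apply(o["force"]),o["opening"])
a=ctrl.snapshot("side");b=ctrl.snapshot("top")
r=lambda i:cv2.resize(i,None,fx=4,fy=4,interpolation=cv2.INTER_CUBIC)
cv2.imwrite("pics/m7.png",np.hstack([r(a[130:270,250:348]),r(b[150:290,260:358])]))
```

```text
[0.4778 0.0719 0.1339] [-1.7    -1.3459 -5.6847] 0.026866922257792126
```

View pics/m7.png

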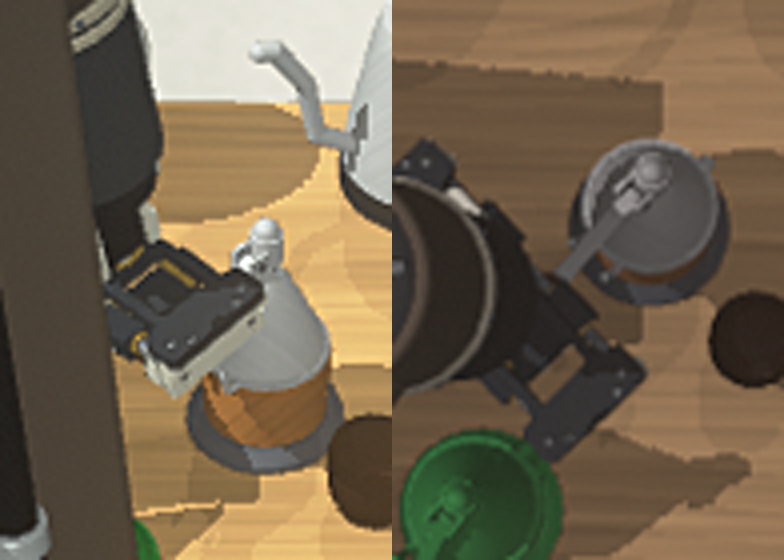

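Run:
```python
from h import *
a=np.radians(135.2);u=np.array([np.cos(a),np.sin(a),0]);k=np.array([0,0,1.]);al=.011
def gg(f):
    e=np.radians(65-f);return u*(.015+.085*np.cos(e)+(.041+al)*np.sin(e))+k*(.16-.085*np.sin(e)+(.041+al)*np.cos(e))
p0,R0=pose();x0=R0.as_matrix()[:,0];g0=p0-x0*.0188
end=np.array([.4895,.058,.0875])
t=np.radians(20);xe=-(k*np.cos(t)+u*np.sin(t));ge=end-xe*.0188
print(g0+gg(0)-gg(30)-ge)
for f in range(30,-3,-3):
    w=(30-f)/30
    t=np.radians(20*(1-f/65));xx=-(k*np.cos(t)+u*np.sin(t));yv=np.cross(k,xx);yv/=np.linalg.norm(yv)
    if yv@R0.as_matrix()[:,1]<0:yv=-yv
    g=(1-w)*(g0-gg(30))+w*(ge-gg(0))+gg(f)
    s=rel(g+xx*.0188,Ro.from_matrix(np.c_[xx,yv,np.cross(xx,yv)]));print(f,s[0].round(4).tolist(),s[1].round(1).tolist())
```

```text
[ 0.002   0.0004 -0.0014]
30 [-0.0, -0.0, 0.0] [-1.4, -0.1, -0.1]
27 [0.005, 0.0001, 0.0003] [-1.4, 0.9, -0.1]
24 [0.0101, 0.0003, 0.0004] [-1.4, 1.8, -0.1]
21 [0.0151, 0.0005, 0.0001] [-1.4, 2.7, -0.1]
18 [0.0202, 0.0006, -0.0004] [-1.4, 3.6, -0.1]
15 [0.0252, 0.0008, -0.0012] [-1.4, 4.6, -0.1]
12 [0.0301, 0.0009, -0.0022] [-1.4, 5.5, -0.2]
9 [0.0351, 0.001, -0.0035] [-1.4, 6.4, -0.2]
6 [0.0399, 0.0011, -0.0051] [-1.4, 7.3, -0.2]
3 [0.0447, 0.0013, -0.0069] [-1.4, 8.2, -0.2]
0 [0.0493, 0.0014, -0.009] [-1.4, 9.2, -0.2]
```

Request:
drive_tool([
  [[0.005, 0, 0.0003], [0, 0.9, 0], 0],
  [[0.0101, 0.0003, 0.0004], [0, 1.8, 0], 0],
  [[0.0151, 0.0005, 0.0001], [0, 2.7, 0], 0],
  [[0.0202, 0.0006, -0.0004], [0, 3.6, 0], 0],
  [[0.0252, 0.0008, -0.0012], [0, 4.6, 0], 0],
  [[0.0301, 0.0009, -0.0022], [0, 5.5, 0], 0],
  [[0.0351, 0.001, -0.0035], [0, 6.4, 0], 0],
  [[0.0399, 0.0011, -0.0051], [0, 7.3, 0], 0],
  [[0.0447, 0.0013, -0.0069], [0, 8.2, 0], 0],
  [[0.0493, 0.0014, -0.009], [0, 9.2, 0], 0],
  [[0.052, 0.0014, -0.0102], [0, 9.2, 0], 0],
  [[0.053, 0.0014, -0.0105], [0, 9.2, 0], 0],
  [[0.053, 0.0014, -0.0105], [0, 9.2, 0], 0],
])

```text
clock: 25.67
tool_pos: [0.492, 0.0574, 0.0846]
orientation: [-179.2, 70.0, -45.4]
force: [0.3, 3.9, 2.2]
opening: 0.0277
```

Request:
drive_tool([
  [[0.002, 0, -0.001], [0, 0, 0], 0],
  [[0.004, 0, -0.002], [0, 0, 0], 0],
  [[0.005, 0, -0.0025], [0, 0, 0], 0],
  [[0.005, 0, -0.0025], [0, 0, 0], 0],
])

```text
clock: 26.0
tool_pos: [0.4946, 0.0555, 0.0807]
orientation: [-178.9, 70.1, -45.1]
force: [-14.2, 12.6, 8.0]
opening: 0.0271
```

At the stop. Releasing and backing off along the tool axis.

Request:
drive_tool([
  [[0, 0, 0], [0, 0, 0], 1],
  [[0, 0, 0], [0, 0, 0], 1],
  [[0, 0, 0], [0, 0, 0], 1],
  [[0, 0, 0], [0, 0, 0], 1],
  [[0, 0, 0], [0, 0, 0], 1],
  [[0, 0, 0], [0, 0, 0], 1],
  [[0, 0, 0], [0, 0, 0], 1],
  [[-0.01, 0, 0], [0, 0, 0], 1],
  [[-0.03, 0, 0], [0, 0, 0], 1],
  [[-0.06, 0, 0], [0, 0, 0], 1],
  [[-0.09, 0, 0], [0, 0, 0], 1],
  [[-0.13, 0, 0], [0, 0, 0], 1],
  [[-0.17, 0, 0], [0, 0, 0], 1],
  [[-0.2, 0, 0], [0, 0, 0], 1],
  [[-0.22, 0, 0], [0, 0, 0], 1],
  [[-0.22, 0.03, 0], [0, 0, 0], 1],
  [[-0.22, 0.03, 0], [0, 0, 0], 1],
])

```text
clock: 27.42
tool_pos: [0.418, 0.086, 0.288]
orientation: [-178.6, 70.2, -44.8]
force: [0.0, -1.6, -1.9]
opening: 0.0875
```

Run:
```python
from h import *
p,R=pose();print(p,R.as_matrix())
b=ctrl.snapshot("top");a=ctrl.snapshot("side")
print(R.inv().apply(np.array([-.03,-.38,.0])))
r=lambda i:cv2.resize(i,None,fx=4,fy=4,interpolation=cv2.INTER_CUBIC)
cv2.imwrite("pics/m8.png",np.hstack([r(a[130:270,250:348]),r(b[150:290,260:358])]))
```

```text
[0.418 0.086 0.288] [[ 0.2403 -0.7211 -0.6498]
 [-0.2389 -0.6928  0.6804]
 [-0.9409 -0.0082 -0.3387]]
[ 0.0836  0.2849 -0.2391]
```

Request:
drive_tool([
  [[0.007, 0.024, -0.02], [0, 0, 0], 1],
  [[0.014, 0.048, -0.04], [0, 0, 0], 1],
  [[0.021, 0.071, -0.06], [0, 0, 0], 1],
  [[0.028, 0.095, -0.08], [0, 0, 0], 1],
  [[0.035, 0.119, -0.1], [0, 0, 0], 1],
  [[0.042, 0.142, -0.12], [0, 0, 0], 1],
  [[0.049, 0.166, -0.139], [0, 0, 0], 1],
  [[0.056, 0.19, -0.159], [0, 0, 0], 1],
  [[0.063, 0.214, -0.179], [0, 0, 0], 1],
  [[0.07, 0.238, -0.199], [0, 0, 0], 1],
  [[0.077, 0.262, -0.219], [0, 0, 0], 1],
  [[0.084, 0.285, -0.239], [0, 0, 0], 1],
  [[0.084, 0.285, -0.239], [0, 0, 0], 1],
  [[0.084, 0.285, -0.239], [0, 0, 0], 1],
])

```text
clock: 28.68
tool_pos: [0.389, -0.2949, 0.2865]
orientation: [-178.9, 70.2, -45.4]
force: [0.4, -0.4, -0.2]
opening: 0.0875
```

Run:
```python
from h import *
b=ctrl.snapshot("top");a=ctrl.snapshot("side")
r=lambda i,k:cv2.resize(i,None,fx=k,fy=k,interpolation=cv2.INTER_CUBIC)
cv2.imwrite("pics/m9.png",np.hstack([r(a[130:270,250:348],4),r(b[150:290,260:358],4)]))
cv2.imwrite("pics/full9.png",np.hstack([a[130:330,250:500],b[130:330,250:500]]))
for c in("side","top"):
  for n,z in dict(caddy=.01,jar=0,whisk=.006,scoop=.006).items():
    print(c,n,[(ray(c,d["pixel"],z).round(3),round(d["confidence"],2)) for d in ctrl.landmark_of(c,n)][:2])
```

```text
side caddy [(array([ 0.515, -0.373,  0.01 ]), 0.88)]
side jar [(array([ 0.475, -0.085,  0.   ]), 0.93)]
side whisk [(array([ 0.603, -0.349,  0.006]), 0.98)]
side scoop [(array([ 0.392, -0.391,  0.006]), 0.86)]
top caddy [(array([ 0.499, -0.369,  0.01 ]), 0.7), (array([0.51 , 0.055, 0.01 ]), 0.19)]
top jar [(array([ 0.467, -0.084,  0.   ]), 0.79)]
top whisk [(array([ 0.599, -0.352,  0.006]), 0.79), (array([ 0.493, -0.368,  0.006]), 0.72)]
top scoop []
```

View pics/m9.png

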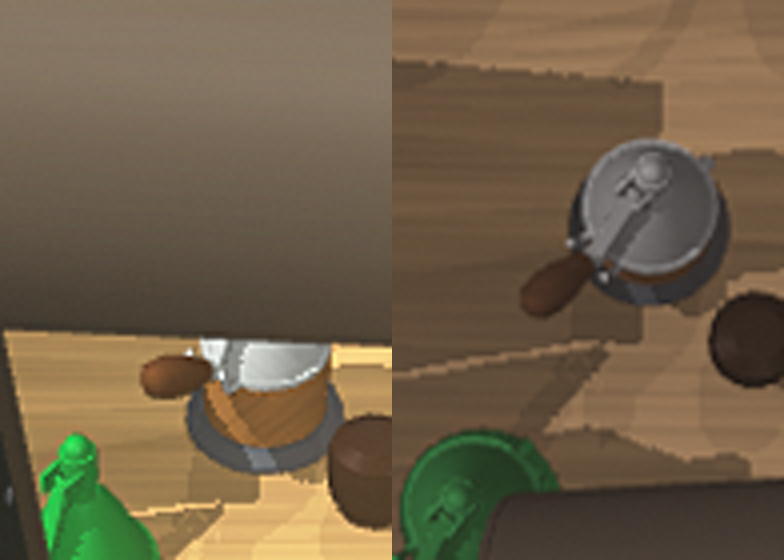

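Handle lies between the fork prongs ((573,243) and (603,276)), at almost the same pixels as at the start. I'll compare numerically with the first pictures.

Run:
```python
from h import *
a=cv2.imread("pics/top0.png").astype(np.float32);b=ctrl.snapshot("top").astype(np.float32)
print("diff knob",np.abs(a-b)[205:235,285:318].mean(),"ref hub",np.abs(a-b)[180:205,310:345].mean())
def seg(i):
    s=i[205:235,285:322]; m=((s[...,2]-s[...,0])>22)&(s.sum(-1)<240); return m
for i in(a,b):
    m=seg(i);ys,xs=np.nonzero(m);print(m.sum(),xs.mean()+285,ys.mean()+205,xs.min()+285,ys.max()+205)
d=np.abs(a-b).sum(-1)
r=lambda i:cv2.resize(i,None,fx=8,fy=8,interpolation=cv2.INTER_CUBIC)
c=np.hstack([a[195:240,285:330],b[195:240,285:330]]).clip(0,255).astype(np.uint8);cv2.imwrite("pics/cmp.png",r(c))
```

```text
diff knob 3.8171718 ref hub 1.2605715
823 299.38639125151883 221.61482381530985 285 234
732 300.0191256830601 223.474043715847 285 234
```

View pics/cmp.png

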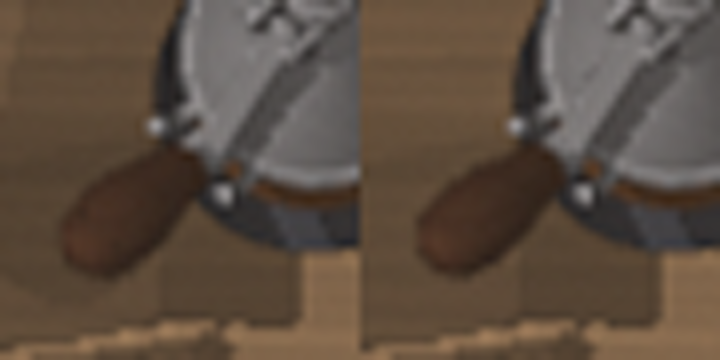

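Knob is back within about 0.6 px of its starting image (about 1° of crank), between the prongs. Handing in.

```bash
python3 -c "
from plant import ctrl
o=ctrl.get_obs();print(o['clock'],o['force']);print(ctrl.close_job())"
```

```text
29.2333 [0.18366023 0.63699464 0.21446221]
the job is handed in; nothing more can be done
None
```

The caddy is on the coaster, the crank has had its two clockwise turns, and the handle is folded back into the cradle. I handed the job in at 29.2 s with the arm clear of everything; no verdict was reported.

**What I did:**
- **Caddy:** I set it upright on the cork coaster and let go once I felt contact.
- **Crank:** I swung the handle up to its upper stop, felt as a lifting load that kept rising to about 19 N. I then turned it two full turns clockwise and folded it down until it met its lower stop.

**Last checks:**
- **Caddy position:** after release, the side picture showed it upright with cork visible around its foot. At the end the networks still placed it there. The top camera was within about 5 mm of the coaster centre. The side camera read about 15 mm further back, about as much as it over-reads other things on the tray.
- **Handle:** the arm lies between the fork prongs. The knob is within about 0.6 pixel of its first image, so it may be about 1° past the exact two turns.
- **Jar and whisk:** the jar was read within about 5 mm of where it started. The whisk readings scatter by about 1 cm, but its place agreed with before.
- **Scoop:** the top camera missed it in the last check. The side camera put it about 9 mm further back than the first top reading, again in line with its usual error.
- **Bowls:** I did not check them; the arm never came near the cupboard.
- **Colour check that failed:** one colour count of the knob also picked up table shadow, so I discarded it and used the side-by-side pictures.

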